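Fetch the attenuator from behind the antennas

TASK

The black finned attenuator at the back of the white storage board is needed on the aluminium test plate: first move the two parts that stand in front of it upright onto the blue board, then lay the attenuator on the middle of the orange rectangle, along its length. Afterwards stand the two parts back upright, each exactly where it stood before; in the end all the other parts on the storage board must be in their old places too.

Things in the scene. Friction and masses are not known exactly. Their poses are not given: they have to be found in the camera images.
- storage_board: fixed white board, 150 (x) x 288 (y) mm, brown end strips 20 mm high. Origin at its centre on the worktop; top 12 mm up. Four grey front squares at board x = -36, y = -102, -34, 34, 102 mm, each with one standing part, any order; two yellow rear strips at x = +16, y = -68, 68 mm (each behind the two squares 34 mm to its sides): attenuator on one, coaxial load on the other
- parking_board: empty bright blue board, 180 (x) x 120 (y) x 6 mm, fixed, on the left or the right of the storage board; origin at its centre on the worktop, top 6 mm up; the side area for parts taken out for the moment, room for two, about 110 mm apart along its x
- test_plate: bare aluminium plate, 100 (x) x 130 (y) x 10 mm with four dark corner screws and a flush orange rectangle (36 x 84 mm, long in y) in its middle, fixed, on the other side from the blue board; origin at its centre on the worktop, top 10 mm up
- silver_waveguide: light silver-grey waveguide standing on a square flange, 42 x 42 x 107 mm high, about 0.17 kg: tube 14 (x) x 26 (y) mm from 6 to 99 mm height between equal flanges at the bottom and the top. Grip the top flange (42 mm, 99 to 105 mm up). Loose; origin at the centre of its underside. Stands on a front square of the storage board
- black_waveguide: slim black waveguide standing on a square flange, 32 x 32 x 137 mm high, about 0.16 kg: tube 10 (x) x 18 (y) mm from 6 to 129 mm height between equal flanges at the bottom and the top. Grip the top flange (32 mm, 129 to 135 mm up). Loose; origin at the centre of its underside. Stands on a front square of the storage board
- short_horn: short black horn antenna standing on its mouth (40 x 46 mm), 102 mm high, about 0.11 kg: tapers to 36 x 40 mm at most below 59 mm height, neck 16 (x) x 22 (y) mm from 63 to 78 mm, square block 28 x 28 mm from 78 to 90 mm; grip there, flange on top. Loose; origin at the centre of its underside. Stands on a front square of the storage board
- tall_horn: taller black horn antenna standing on its mouth (46 x 50 mm), 147 mm high, about 0.15 kg: pyramid up to 86 mm height, neck 16 (x) x 22 (y) mm from 90 to 111 mm, square block 28 x 28 mm from 111 to 123 mm; grip there, flange on top. Loose; origin at the centre of its underside. Stands on a front square of the storage board
- attenuator: black finned round attenuator lying along its y axis, 25 (x) x 69 (y) x 25 (z) mm, about 0.09 kg, loose; origin under its middle on its underside. It starts on one of the two rear strips of the storage board, along the strip, behind two standing parts that leave no room for a gripper. Grip it across x at its middle
- coax_load: small whitish-metal coaxial load with a blue ring, 25 (x) x 58 (y) x 22 (z) mm, loose; origin under its middle. Lies on the other rear strip; it stays there
Things that resemble listed ones, but are neither listed nor needed, are in the scene too. Leave any pink look-alike of the short_horn alone.

How it is judged:
By the outcome, as a careful person would: the job done as asked, in the order asked, and still so for the second after the job is handed in, with the robot touching nothing.
It also fails if it takes over 134 s, if anything falls off the work surface, if the arm or the gripper's body presses on something with over 40 N, if the wrist force passes 120 N, or if a joint passes its speed limit or range.

ROBOT

A 6-joint arm with a two-finger parallel gripper is mounted at the origin on a cart in front of the work surface, level with it; the furniture and walls round the work are solid. World frame = base frame: x ahead of the robot, y to its left, z up, the work surface at z = 0. Lengths are in mm, angles in rad, forces in N, time in s.
With the tool pointing down it reaches from about 350 to 975 mm from the base axis. Payload 7.1 kg.
Tool frame: the origin (TCP) lies on the centre line of the jaws, within the pads' length; the fingertips stand 17 mm ahead of it and the grasp point (between the pads) lies 2 mm behind it (tip_extent is the distance from the TCP to the fingertips, in mm); z points along the fingers, y is the line along which they close (so a half turn about z gives the same grasp; the last joint's range is limited). The gripper opens to 88 mm and grips with 3 to 60 N. Pads are 20 mm wide; open, the fingers measure 115 mm over their backs; the gripper's body (75 mm by 178 mm) begins 61 mm behind the grasp point.
Start: joints at [-1.198, 0.423, 1.63, -0, 1.089, -0.019], TCP at [238.674, -577.616, 239.675] pointing down, gripper open.
Joint ranges: [-3, 3], [-0.9, 2.11], [0.09, 2.58], [-1.31, 4.45], [0.11, 2.69], [-2.54, 2.54]. Speed limits (rad/s): [2.39, 2.39, 3.01, 3.14, 3.14, 3.14].

INTERFACE

Orientations are given as a rotation vector (axis times angle).
In Python, from workcell import get_obs, get_image, camera_model, close_job, look_for, outline_of, pinpoint, tip_extent gives the robot as it stands.
- The arm moves only by the shell command python3 -m jog 'ROWS'. ROWS is text: rows parted by semicolons, each of 7 numbers parted by spaces: the shift along the tool's x, y, z as a fraction of full scale, then the turn, a rotation vector about the tool's x, y, z as a fraction of full scale, then the closure, from -1 (fully open) to 1 (shut). A call has 1 to 8 rows; each row is the pose to reach, as a shift and turn from the pose commanded when the call began, along the tool's axes at that moment; what a row does not reach only later rows make up. Full scale, the value 1, is 0.2 m for a shift and 30 degrees for a turn. A row lasts 1/10 s, in which the tool goes at most 50 mm and 8.59 degrees, less where a joint would pass 70% of its speed; a pose out of reach is approached as far as the arm can. A call with a number of a shift or a turn outside -1 to 1 is refused whole. A call with a gripper value outside its range is refused whole. The fingers move at their own pace and stop on an object; the grip force is fixed at half the most. Time passes only in rows, so rows that repeat a pose let the fingers close. It gives the time, the measured TCP pose, the force, the opening and the grip force at its end, in the units of the state.
- get_obs(): the state, without advancing time (a new reading comes with each control period).
- get_image(name): name is "side" or "top" or "wrist"; returns the picture (400x640x3 uint8, red, green, blue); there is no depth.
- camera_model(name): a dict with "fx", "fy", "cx", "cy" (pixels), "origin" and "orientation" of the camera in the world; the wrist camera has in their place "tool_from_camera" (4x4, takes a point from camera to tool coordinates, whose origin is the TCP and whose axes are the flange's). Camera axes: x right, y down, z forward; pixel columns grow to the right and rows downward; lengths in mm; the calibration is good to about 2 mm. The wrist camera is an equidistant fisheye: a pixel r from the principal point sees the ray r / f radians off the axis. A picture is of the moment at which its call begins: read the wrist's pose just before it. camera_model takes no time and is no camera call.
- close_job(): hands the job in; it is judged then, once.
Trained networks look in the newest picture that a camera, given by its name, has taken for a name from the list of things; names that differ only in an ending like _2 or _b are one class to them, and where a whole thing is asked for, a point or a joint stands for the part that bears it (a point fixed in the world has none). Each returns a list of dicts, best first, with "confidence" (0 to 1); they miss things now and then, are a little off and sometimes report something else, mostly with a low value. They report only what shows in the picture. A call takes as long as a camera call. They do not tell look-alikes from the thing itself.
- look_for(target, camera): "xyz" ([x, y, z] in mm, in the coordinates of the camera as it stood for that picture, good to about 4 mm: the middle of the surface that is visible of it).
- outline_of(target, camera): "mask" (400x640 bool, what is visible of it).
- pinpoint(target, camera): "xyz" ([x, y, z] in mm, in the coordinates of the camera as it stood for that picture, good to about 4 mm: a listed point, or the origin of a listed thing).
The state is a dict: "t": time; "qpos": joint angles; "qvel": joint speeds; "joint_torque": joint torques, N m; "ee_pos": TCP position; "orientation": TCP orientation; "ft_force": force on the tool from outside, world axes, zero at the start; "moment": the same for the moment, N m; "width": finger opening in mm; "grasp_force": force on a finger pad.
Only numpy, scipy, OpenCV 4.12 (cv2) and the standard library are available. Lean on these libraries where they do the work, as an engineer would, in place of code of your own. Each camera call takes 0.05 s, during which the arm holds its last target. There are 200 camera calls.

## Working session

There is one attempt and no reset: what is moved stays moved. The work goes in short steps, Python scripts to look and compute and a shell command to move; the robot and the scene stay as the last step left them, time stands still between calls to the robot, and variables do not carry over. Pictures are saved under pics/ and viewed, at most 14 in all, crops included, and the job is handed in when it is done.

```bash
mkdir -p pics; cat > h.py <<'E'
import numpy as np, cv2
from scipy.spatial.transform import Rotation as R
from workcell import *
def cam(name):
    m=camera_model(name)
    o=np.array(m["origin"],float); q=np.array(m["orientation"],float)
    Rm=q if q.shape==(3,3) else R.from_rotvec(q).as_matrix()
    return m,o,Rm
def toworld(name,p):
    m,o,Rm=cam(name); return o+Rm@np.array(p)
def ray(name,u,v,z):
    m,o,Rm=cam(name); d=Rm@np.array([(u-m["cx"])/m["fx"],(v-m["cy"])/m["fy"],1]); return o+d*(z-o[2])/d[2]
def proj(name,P):
    m,o,Rm=cam(name); c=Rm.T@(np.array(P)-o); return m["fx"]*c[0]/c[2]+m["cx"],m["fy"]*c[1]/c[2]+m["cy"]
def save(im,fn): cv2.imwrite("pics/"+fn,im[:,:,::-1])
E
python3 - <<'E'
from h import *
o=get_obs(); print(o["t"],o["ee_pos"],o["orientation"],o["width"],tip_extent if not callable(tip_extent) else tip_extent())
for c in ("top","side"):
    print(camera_model(c)); im=get_image(c); save(im,c+"0.png")
    for t in ["storage_board","parking_board","test_plate","silver_waveguide","black_waveguide","short_horn","tall_horn","attenuator","coax_load"]:
        print(c,t,[(np.round(toworld(c,r["xyz"])).tolist(),round(r["confidence"],2)) for r in pinpoint(t,c)[:3]])
print(camera_model("wrist"))
E
```

```text
0.0 [ 238.51180591 -577.14930129  238.92512791] [-3.08005552e+00 -6.11241762e-01  4.00275146e-04] 87.90011910631448 17.0
{'fx': 515.8081468370827, 'fy': 515.8081468370827, 'cx': 314.1394502837421, 'cy': 194.9737804098752, 'origin': array([ 409.159777  ,    3.804267  , 1399.15610652]), 'orientation': array([-2.1750814 ,  2.16366616, -0.13558725])}
top storage_board [([582.0, -2.0, 1.0], 0.9)]
top parking_board [([486.0, -292.0, -2.0], 0.77)]
top test_plate [([520.0, 299.0, 4.0], 0.55)]
top silver_waveguide [([554.0, -108.0, 11.0], 0.91), ([583.0, -4.0, 0.0], 0.5)]
top black_waveguide [([540.0, 21.0, 12.0], 0.58)]
top short_horn [([649.0, -292.0, 4.0], 0.81), ([546.0, -39.0, 13.0], 0.72), ([543.0, 22.0, 10.0], 0.57)]
top tall_horn [([535.0, 99.0, 11.0], 0.87)]
top attenuator [([603.0, -72.0, 11.0], 0.69)]
top coax_load [([588.0, 67.0, 11.0], 0.6), ([518.0, 298.0, 2.0], 0.57)]
{'fx': 506.2681142953088, 'fy': 506.2681142953088, 'cx': 324.293800588706, 'cy': 206.2391933848494, 'origin': array([ 522.30745988,  577.90866646, 1183.0974918 ]), 'orientation': array([-0.04070296,  3.04785421, -
[... 275 characters left out ...]
 27.0, 14.0], 0.75)]
side short_horn [([647.0, -286.0, -8.0], 0.77), ([544.0, -41.0, 9.0], 0.52)]
side tall_horn [([533.0, 101.0, 10.0], 0.64)]
side attenuator [([599.0, -64.0, 10.0], 0.58)]
side coax_load [([584.0, 74.0, 14.0], 0.52)]
{'fx': 309.70691628693146, 'fy': 309.70691628693146, 'cx': 318.738965029624, 'cy': 194.07881845005045, 'tool_from_camera': array([[ 6.33727356e-04, -9.70140815e-01, -2.42541539e-01,
         6.60602984e+01],
       [ 9.99999795e-01,  6.37473681e-04,  6.30324603e-05,
        -2.71091844e-01],
       [ 9.34634855e-05, -2.42541529e-01,  9.70141020e-01,
        -1.43401208e+02],
       [ 0.00000000e+00,  0.00000000e+00,  0.00000000e+00,
         1.00000000e+00]])}
```

View pics/top0.png

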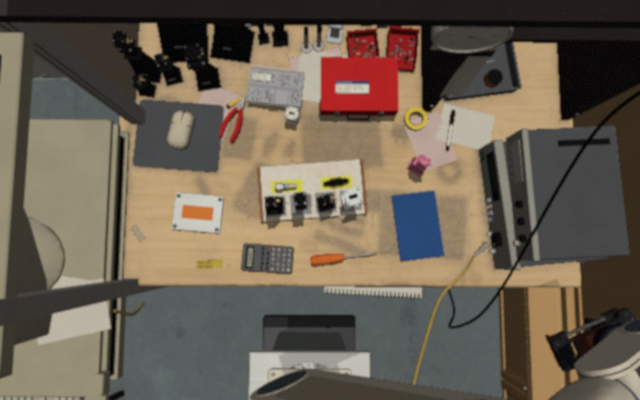

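View pics/side0.png

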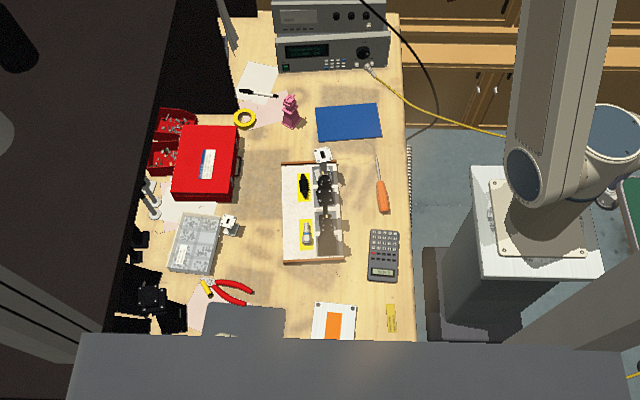

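```bash
cat >> h.py <<'E'
def Rt(yaw): # tool: y along world X turned by yaw, x along Y, z down
    c,s=np.cos(yaw),np.sin(yaw); return np.array([[-s,c,0],[c,s,0],[0,0,-1]],float)
def plan(wps,start=None):
    "wps: (x,y,z,yaw_rad); prints per call shift/turn in full-scale units and rows needed"
    o=get_obs(); p=np.array(o["ee_pos"]); r=R.from_rotvec(o["orientation"]).as_matrix()
    if start is not None: p=np.array(start[:3],float); r=Rt(start[3])
    for w in wps:
        P=np.array(w[:3],float); Q=Rt(w[3])
        while 1:
            d=r.T@(P-p)/200; t=R.from_matrix(r.T@Q).as_rotvec()/np.radians(30)
            k=max(1,abs(d).max(),abs(t).max()); last=k==1
            d=d/k; t=t/k
            n=max(np.linalg.norm(d)*200/50,np.linalg.norm(t)*30/8.59)
            print(w,np.round(np.r_[d,t],4).tolist(),"rows",round(n,1))
            p=p+r@d*200; r=r@R.from_rotvec(t*np.radians(30)).as_matrix()
            if last: break
def wcam(o):
    T=np.array(camera_model("wrist")["tool_from_camera"]); r=R.from_rotvec(o["orientation"]).as_matrix()
    return np.array(o["ee_pos"])+r@T[:3,3], r@T[:3,:3]
def wproj(P,o):
    m=camera_model("wrist"); t,Rm=wcam(o); c=(np.atleast_2d(P)-t)@Rm
    h=np.hypot(c[:,0],c[:,1]); th=np.arctan2(h,c[:,2]); s=m["fx"]*th/np.maximum(h,1e-9)
    return np.c_[m["cx"]+s*c[:,0],m["cy"]+s*c[:,1]]
def wray(uv,o,z):
    m=camera_model("wrist"); t,Rm=wcam(o); q=(np.atleast_2d(uv)-[m["cx"],m["cy"]])/m["fx"]
    th=np.hypot(q[:,0],q[:,1]); k=np.tan(th)/np.maximum(th,1e-9)
    d=np.c_[q*k[:,None],np.ones(len(q))]@Rm.T; return t+d*((z-t[2])/d[:,2])[:,None]
E
python3 -c "
from h import *
plan([(330,-380,300,-.7),(480,-60,300,0.07)])"
```

```text
(330, -380, 300, -0.7) [0.7993, -0.7388, -0.3016, 0.0, 0.0, -0.9149] rows 4.5
(480, -60, 300, 0.07) [1.0, -0.2678, 0.0, -0.0, -0.0, -0.8616] rows 4.1
(480, -60, 300, 0.07) [0.7187, 0.1378, -0.0, -0.0, 0.0, -0.609] rows 2.9
```

```bash
python3 -m jog '0.8 -0.74 -0.3 0 0 -0.915 -1;0.8 -0.74 -0.3 0 0 -0.915 -1;0.8 -0.74 -0.3 0 0 -0.915 -1;0.8 -0.74 -0.3 0 0 -0.915 -1;0.8 -0.74 -0.3 0 0 -0.915 -1'
python3 -m jog '1 -0.268 0 0 0 -0.862 -1;1 -0.268 0 0 0 -0.862 -1;1 -0.268 0 0 0 -0.862 -1;1 -0.268 0 0 0 -0.862 -1;1 -0.268 0 0 0 -0.862 -1'
python3 -m jog '0.719 0.138 0 0 0 -0.609 -1;0.719 0.138 0 0 0 -0.609 -1;0.719 0.138 0 0 0 -0.609 -1;0.719 0.138 0 0 0 -0.609 -1;0.719 0.138 0 0 0 -0.609 -1'
python3 - <<'E'
from h import *
o=get_obs(); im=get_image("wrist"); save(im,"w1.png"); print(o["ee_pos"],o["orientation"],o["t"])
t,Rm=wcam(o)
for n in ["storage_board","parking_board","test_plate","silver_waveguide","black_waveguide","short_horn","tall_horn","attenuator","coax_load"]:
    print(n,[(np.round(t+Rm@np.array(r["xyz"])).tolist(),round(r["confidence"],2)) for r in pinpoint(n,"wrist")[:3]])
E
```

```text
t: 1.5
ee_pos: [331.0, -377.1, 300.8]
orientation: [2.846, 1.328, 0.001]
ft_force: [-0.3, -1.4, 0.6]
width: 88.4
grasp_force: 0.0
t: 2.0
ee_pos: [419.2, -188.4, 299.9]
orientation: [-2.475, -1.935, -0.002]
ft_force: [-0.9, -0.4, 0.6]
width: 88.0
grasp_force: 0.0
t: 2.5
ee_pos: [480.1, -59.3, 299.6]
orientation: [-2.14, -2.3, 0.001]
ft_force: [-0.0, 0.6, 0.1]
width: 87.8
grasp_force: 0.0
[480.07217421 -59.29746535 299.5536895 ] [-2.13971724e+00 -2.30025673e+00  8.91025658e-04] 2.5
storage_board [([579.0, -5.0, -1.0], 0.9)]
parking_board [([485.0, -293.0, 1.0], 0.58)]
test_plate [([548.0, -41.0, 13.0], 0.27)]
silver_waveguide [([548.0, -100.0, 10.0], 0.62)]
black_waveguide [([542.0, 27.0, 15.0], 0.88), ([578.0, -5.0, -3.0], 0.58)]
short_horn [([649.0, -291.0, -2.0], 0.88), ([545.0, -41.0, 12.0], 0.6)]
tall_horn [([532.0, 98.0, 9.0], 0.55), ([549.0, -102.0, 13.0], 0.22)]
attenuator [([600.0, -67.0, 11.0], 0.71), ([579.0, -8.0, -0.0], 0.54), ([547.0, -43.0, 12.0], 0.29)]
coax_load [([584.0, 67.0, 8.0], 0.67)]
```

View pics/w1.png

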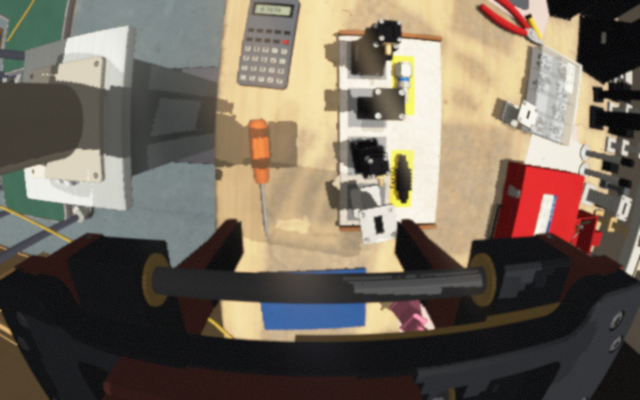

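```bash
python3 -m jog '0.21 0.475 0 0 0 0 -1;0.21 0.475 0 0 0 0 -1;0.21 0.475 0 0 0 0 -1;0.21 0.475 0 0 0 0 -1'
python3 - <<'E'
from h import *
o=get_obs(); im=get_image("wrist"); np.save("w2.npy",im); import pickle; pickle.dump(o,open("w2.pkl","wb"))
print(o["ee_pos"],o["orientation"])
t,Rm=wcam(o)
for n in ["storage_board","silver_waveguide","black_waveguide","short_horn","tall_horn","attenuator","coax_load"]:
    print(n,[(np.round(t+Rm@np.array(r["xyz"]),1).tolist(),round(r["confidence"],2)) for r in pinpoint(n,"wrist")[:3]])
A=[];B=[]
save(cv2.resize(im[10:250,180:480],None,fx=2.5,fy=2.5,interpolation=cv2.INTER_CUBIC),"w2.png")
E
```

```text
t: 3.4
ee_pos: [572.3, -10.6, 299.0]
orientation: [-2.14, -2.299, 0.001]
ft_force: [0.1, -0.5, -0.6]
width: 87.5
grasp_force: 0.0
[572.26514207 -10.6240342  299.0439544 ] [-2.14016721e+00 -2.29883793e+00  1.18419497e-03]
storage_board [([546.9, -41.9, 11.3], 0.7), ([580.2, -3.4, -0.7], 0.68)]
silver_waveguide [([552.4, -103.3, 12.8], 0.75)]
black_waveguide [([545.1, 32.2, 12.3], 0.95)]
short_horn [([647.1, -295.5, 2.6], 0.86), ([548.3, -41.9, 10.4], 0.59)]
tall_horn [([530.4, 93.3, 9.5], 0.73)]
attenuator [([601.9, -67.2, 8.0], 0.7)]
coax_load [([583.8, 68.0, 5.3], 0.57)]
```

View pics/w2.png

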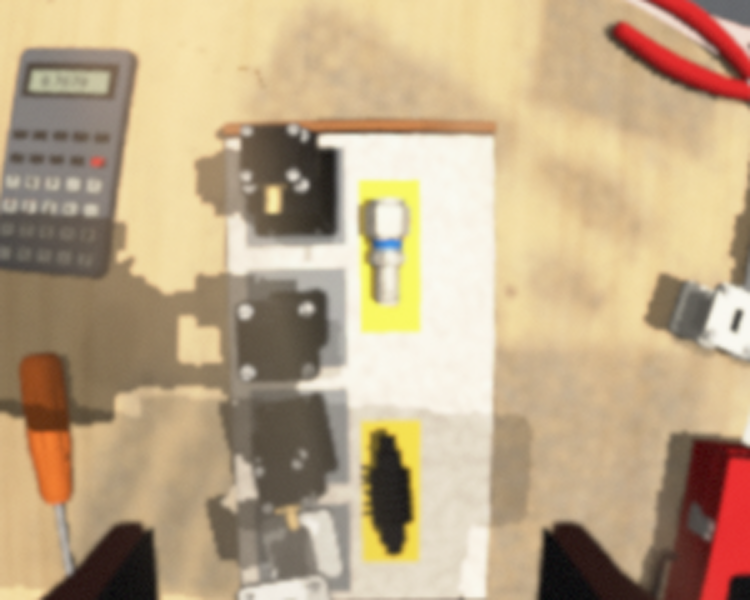

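```bash
python3 -m jog '-0.4 -0.1 0.2 0 0 0 -1;-0.4 -0.1 0.2 0 0 0 -1;-0.4 -0.1 0.2 0 0 0 -1;-0.4 -0.1 0.2 0 0 0 -1'
python3 - <<'E'
from h import *
import pickle
o=get_obs(); im=get_image("wrist"); np.save("w3.npy",im); pickle.dump(o,open("w3.pkl","wb"))
print(o["ee_pos"],o["orientation"])
t,Rm=wcam(o)
for n in ["silver_waveguide","short_horn","attenuator"]:
    print(n,[(np.round(t+Rm@np.array(r["xyz"]),1).tolist(),round(r["confidence"],2)) for r in pinpoint(n,"wrist")[:3]])
save(cv2.resize(im[60:260,200:450],None,fx=3,fy=3,interpolation=cv2.INTER_CUBIC),"w3.png")
for f in ("w2","w3"):
    im=np.load(f+".npy"); o=pickle.load(open(f+".pkl","rb"))
    h=cv2.cvtColor(im,cv2.COLOR_RGB2HSV); m=cv2.inRange(h,(22,130,100),(34,255,255))
    n,l,s,c=cv2.connectedComponentsWithStats(m)
    for i in range(1,n):
        if s[i,4]>150:
            pts=np.argwhere(l==i)[:,::-1].astype(float); W=wray(pts,o,12.)[:,:2].astype(np.float32)
            print(f,s[i],"rect",[np.round(v,1) for v in cv2.minAreaRect(W)])
E
```

```text
t: 4.2
ee_pos: [557.1, -92.9, 259.6]
orientation: [-2.144, -2.295, 0.0]
ft_force: [-0.6, 0.1, -0.1]
width: 87.7
grasp_force: 0.0
[557.08429773 -92.91509819 259.59482433] [-2.14410786e+00 -2.29520886e+00  7.38705828e-05]
silver_waveguide [([550.6, -102.4, 9.0], 0.58)]
short_horn [([547.3, -42.8, 11.3], 0.95), ([648.7, -293.4, -2.3], 0.65)]
attenuator [([599.8, -65.2, 10.9], 0.92)]
w2 [325  83  22  59 660] rect [array([589.9,  65.8]), array([29.2, 81.1]), np.float64(4.5)]
w2 [325 179  23  55 653] rect [array([601.4, -69.1]), array([31.7, 82. ]), np.float64(4.4)]
w2 [406 314  26  19 210] rect [array([ 766.7, -274.7]), array([49.1, 27.4]), np.float64(34.6)]
w3 [341  19  25  62 680] rect [array([589.3,  65.9]), array([29.9, 82.2]), np.float64(4.5)]
w3 [342 122  25  65 890] rect [array([600.9, -69.4]), array([31.4, 82.8]), np.float64(4.8)]
```

View pics/w3.png

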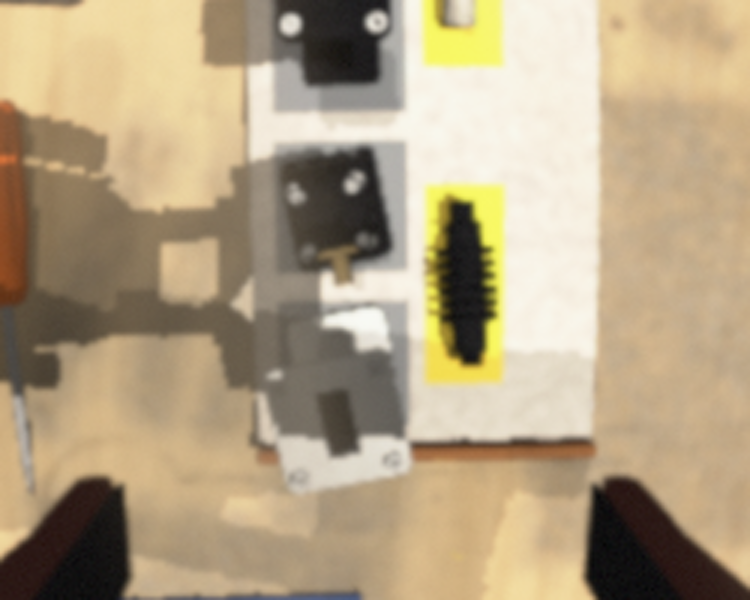

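```bash
python3 - <<'E'
from h import *
import pickle
from scipy.optimize import minimize
im=np.load("w3.npy"); o=pickle.load(open("w3.pkl","rb"))
def cl(pts,z):
    uv=np.array(pts)/3.+[200,60]-0.33
    W=wray(uv,o,z)[:,:2]; c=W.mean(0)
    e=W[[1,2,3,0]]-W
    print("centre",np.round(c,1),"sides",np.round(np.linalg.norm(e,axis=1),1),"yaw",np.round([np.degrees(np.arctan2(e[0,1],e[0,0])),np.degrees(np.arctan2(-e[1,0],e[1,1]))+180,np.degrees(np.arctan2(-e[2,1],-e[2,0])),np.degrees(np.arctan2(-e[3,0],e[3,1]))],1))
cl([(270,375),(392,350),(410,467),(292,492)],117)
cl([(283,163),(372,147),(390,250),(300,268)],114)
rv=R.from_rotvec(o["orientation"]).as_matrix(); print("tool yaw",np.degrees(np.arctan2(rv[1,1],rv[0,1])))
# mask fit
B={"silver_waveguide":[(42,42,0,6),(14,26,6,99),(42,42,99,105)],
   "short_horn":[(40,46,0,1),(28,28,78,90)]}
get_image("wrist"); o2=get_obs()
def sil(n,x,y,a):
    M=np.zeros((800,1280),np.uint8); ca,sa=np.cos(a),np.sin(a)
    for w,d,z0,z1 in B[n]:
        P=np.array([[sx*w/2*ca-sy*d/2*sa+x,sx*w/2*sa+sy*d/2*ca+y,12+z] for sx in(-1,1) for sy in(-1,1) for z in(z0,z1)])
        h=cv2.convexHull((wproj(P,o2)*2+.5).astype(np.float32)); cv2.fillConvexPoly(M,np.round(h*16).astype(np.int32),1,shift=4)
    return M
for n,x0 in (("silver_waveguide",(551,-104,.25)),):
    r=outline_of(n,"wrist")
    r=min(r,key=lambda q:np.hypot(*(np.argwhere(q["mask"]).mean(0)[::-1]-wproj([x0[0],x0[1],80],o2)[0])))
    m=cv2.resize(np.array(r["mask"]).astype(np.uint8),None,fx=2,fy=2,interpolation=cv2.INTER_NEAREST)
    f=lambda v:-(lambda s:(s&m).sum()/(s|m).sum())(sil(n,v[0],v[1],v[2]))
    b=minimize(f,x0,method="Nelder-Mead",options=dict(initial_simplex=[x0,(x0[0]+5,x0[1],x0[2]),(x0[0],x0[1]+5,x0[2]),(x0[0],x0[1],x0[2]+.15)]))
    print(n,r["confidence"],b.x,np.degrees(b.x[2]),b.fun)
E
```

```text
centre [ 552.8 -104.7] sides [39.3 39.  39.3 39.6] yaw [15.7 13.1 16.6 13. ]
centre [546.8 -37. ] sides [27.8 32.6 28.6 33.2] yaw [13.9 13.9 15.3 12.6]
tool yaw 3.89885401172315
silver_waveguide 0.98 [ 5.51683468e+02 -1.05339293e+02  2.49892276e-01] 14.31777272987596 -0.9472978547854786
```

```bash
cat > fit.py <<'E'
from h import *
from scipy.optimize import minimize
SIL=[(42,42,0,6),(14,26,6,99),(42,42,99,105)]
def horn(fx=30,fy=30): return [(40,46,0,2,36,40,59),(28,28,78,90),(fx,fy,96,102)]
def sil(B,v,pj,z=12):
    x,y,a=v[:3]; M=np.zeros((800,1280),np.uint8); ca,sa=np.cos(a),np.sin(a)
    for b in B:
        q=[(b[0],b[1],b[2]),(b[0],b[1],b[3])]+([b[4:]] if len(b)>4 else [])
        P=np.array([[sx*w/2*ca-sy*d/2*sa+x,sx*w/2*sa+sy*d/2*ca+y,z+h] for w,d,h in q for sx in(-1,1) for sy in(-1,1)])
        h=cv2.convexHull((pj(P)*2+.5).astype(np.float32)); cv2.fillConvexPoly(M,np.round(h*16).astype(np.int32),1,shift=4)
    return M
def getmask(n,c,pj,x0,z=12):
    rs=outline_of(n,c); t=pj(np.array([[x0[0],x0[1],z+60.]]))[0]
    r=min(rs,key=lambda q:np.hypot(*(np.argwhere(q["mask"]).mean(0)[::-1]-t)))
    return cv2.resize(np.array(r["mask"]).astype(np.uint8),None,fx=2,fy=2,interpolation=cv2.INTER_NEAREST),r["confidence"]
def cpj(c): return lambda P: np.array([proj(c,p) for p in np.atleast_2d(P)])
def fit(Bf,m,pj,x0,z=12,step=(5,5,.15)):
    f=lambda v:-(lambda s:(s&m).sum()/(s|m).sum())(sil(Bf(v),v,pj,z))
    x0=np.array(x0,float); S=[x0]+[x0+np.eye(len(x0))[i]*step[i] for i in range(len(x0))]
    b=minimize(f,x0,method="Nelder-Mead",options=dict(initial_simplex=S,xatol=.02,fatol=1e-5)); return b.x,b.fun
E
python3 - <<'E'
from fit import *
out=None
for c in ("wrist","side","top"):
    o=get_obs(); im=get_image(c); pj=(lambda P:wproj(P,o)) if c=="wrist" else cpj(c)
    for n,x0,Bf in (("silver_waveguide",(551.7,-105,.25),lambda v:SIL),("short_horn",(547,-40,.25),lambda v:horn())):
        m,cf=getmask(n,c,pj,x0); x,fv=fit(Bf,m,pj,x0); print(c,n,round(cf,2),np.round(x,2),np.degrees(x[2]),fv)
        if c=="wrist":
            if n=="short_horn":
                x2,f2=fit(lambda v:horn(v[3],v[4]),m,pj,(*x0,30,30),step=(5,5,.15,5,5)); print(" flange free",x2,f2)
            if out is None: out=cv2.resize(im,None,fx=2,fy=2)
            k,_=cv2.findContours(m,cv2.RETR_EXTERNAL,cv2.CHAIN_APPROX_NONE); cv2.drawContours(out,k,-1,(255,0,0),1)
            k,_=cv2.findContours(sil(Bf(x),x,pj),cv2.RETR_EXTERNAL,cv2.CHAIN_APPROX_NONE); cv2.drawContours(out,k,-1,(0,255,0),1)
save(cv2.resize(out[180:460,520:820],None,fx=2.1,fy=2.1),"fit1.png")
E
```

```text
wrist silver_waveguide 0.8 [ 5.5177e+02 -1.0533e+02  2.5000e-01] 14.364845554472861 -0.9406165942478791
wrist short_horn 0.67 [ 5.4702e+02 -3.9990e+01  2.5000e-01] 14.083949681963418 -0.8570403587443947
 flange free [ 5.46160617e+02 -4.03726057e+01  3.03511917e-01  2.65561512e+01
  3.04221693e+01] -0.8702290076335878
side silver_waveguide 0.84 [ 5.4797e+02 -1.0258e+02  2.9000e-01] 16.415491968213583 -0.7663391712943187
side short_horn 0.64 [ 5.433e+02 -3.775e+01  2.000e-02] 1.0837756024518719 -0.38564102564102565Traceback (most recent call last):
  File "<stdin>", line 6, in <module>
  File "fit.py", line 14, in getmask
    r=min(rs,key=lambda q:np.hypot(*(np.argwhere(q["mask"]).mean(0)[::-1]-t)))
ValueError: min() iterable argument is empty
```

```bash
python3 - <<'E'
from h import *
for c in ("side","top"):
    im=get_image(c); h=cv2.cvtColor(im,cv2.COLOR_RGB2HSV)
    for nm,lo,hi,z,g in (("blue",(100,120,40),(120,255,255),6.,(482,-291)),("orange",(5,150,120),(16,255,255),10.,(518,300))):
        m=cv2.inRange(h,lo,hi); n,l,s,ce=cv2.connectedComponentsWithStats(m)
        u=proj(c,(*g,z)); i=min([k for k in range(1,n) if s[k,4]>80],key=lambda k:np.hypot(*(ce[k]-u)))
        pts=np.argwhere(l==i)[:,::-1]; W=np.array([ray(c,*p,z)[:2] for p in pts],np.float32)
        print(c,nm,s[i],np.round(W.mean(0),1),[np.round(v,1) for v in cv2.minAreaRect(W)])
plan([(551.7,-105.3,250,.25),(551.7,-105.3,150,.25)])
E
```

```text
side blue [ 316  103   66   39 1626] [ 477.6 -273.6] [array([ 483.1, -285. ]), array([176.8, 118.3]), np.float64(7.2)]
side orange [324 312  18  28 392] [513.2 296.7] [array([513.4, 296.6]), array([62. , 34.2]), np.float64(85.6)]
top blue [ 400  192   43   68 2227] [ 479.2 -301.8] [array([ 485.4, -292.5]), array([173.1, 113.8]), np.float64(7.2)]
top orange [183 206  29  13 314] [517.4 301.8] [array([517.5, 301.6]), array([76.9, 29.5]), np.float64(85.5)]
(551.7, -105.3, 250, 0.25) [-0.0629, -0.0334, 0.0483, -0.0, -0.0001, -0.3433] rows 1.2
(551.7, -105.3, 150, 0.25) [-0.0, -0.0, 0.5, -0.0, -0.0, -0.0] rows 2.0
```

```bash
python3 -m jog '-0.063 -0.033 0.05 0 0 -0.343 -1;-0.063 -0.033 0.05 0 0 -0.343 -1;-0.063 -0.033 0.3 0 0 -0.343 -1;-0.063 -0.033 0.55 0 0 -0.343 -1;-0.063 -0.033 0.55 0 0 -0.343 -1'
python3 - <<'E'
from h import *
o=get_obs(); print(o["ee_pos"],o["ft_force"]); plan([(551.7,-105.3,112,.25)])
im=get_image("wrist"); save(cv2.resize(im[100:400,120:520],None,fx=1.9,fy=1.9),"w4.png")
E
```

```text
t: 5.5
ee_pos: [547.6, -104.2, 144.3]
orientation: [-1.924, -2.47, 0.008]
ft_force: [-0.4, 0.3, -0.3]
width: 87.8
grasp_force: 0.0
[ 547.62634347 -104.22234926  144.29732289] [-0.39775814  0.3438227  -0.27103825]
(551.7, -105.3, 112, 0.25) [-0.011, 0.0201, 0.1612, -0.0197, -0.0099, -0.0049] rows 0.7
```

View pics/w4.png

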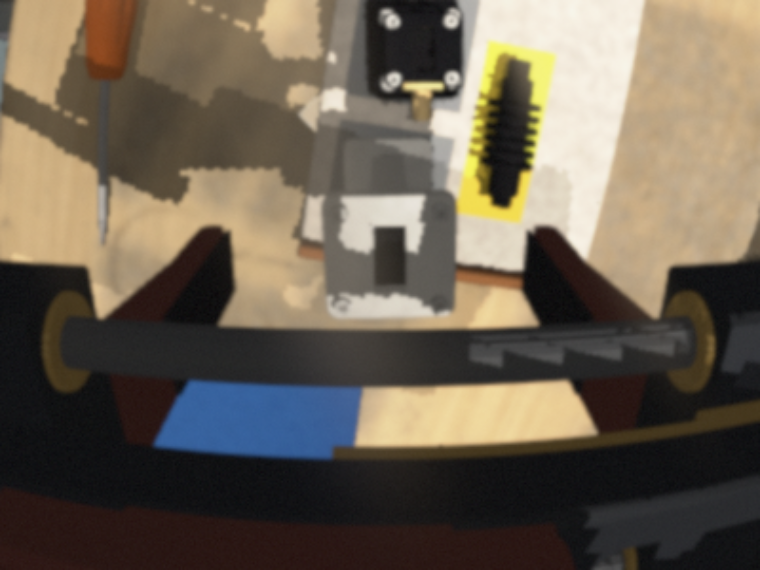

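```bash
python3 -m jog '-0.01 0.02 0.1 0 0 0 -1;-0.01 0.02 0.16 0 0 0 -1;-0.01 0.02 0.16 0 0 0 -1;-0.01 0.02 0.16 0 0 0 -1'
python3 - <<'E'
from h import *
o=get_obs(); print(o["ee_pos"],o["ft_force"]); plan([(551.7,-105.3,112,.25)])
E
```

```text
t: 5.95
ee_pos: [556.8, -106.3, 119.1]
orientation: [1.927, 2.48, 0.001]
ft_force: [-0.4, 0.7, 0.2]
width: 87.8
grasp_force: 0.0
[ 556.78704468 -106.30936851  119.10650054] [-0.4078618   0.74488699  0.21013373]
(551.7, -105.3, 112, 0.25) [0.0112, -0.0234, 0.0355, 0.0025, 0.0011, -0.001] rows 0.2
```

```bash
python3 -m jog '0.01 -0.024 0.03 0 0 0 -1;0.01 -0.024 0.03 0 0 0 -1;0.01 -0.024 0.03 0 0 0 -1;0.01 -0.024 0.03 0 0 0 -1'
python3 - <<'E'
from h import *
o=get_obs(); print(o["ee_pos"],o["ft_force"]); plan([(551.7,-105.3,112,.25)])
E
```

```text
t: 6.35
ee_pos: [551.2, -105.5, 112.0]
orientation: [1.927, 2.48, 0.0]
ft_force: [1.0, 0.3, -0.2]
width: 87.7
grasp_force: 0.0
[ 551.17509773 -105.54196186  111.98634314] [ 1.04294857  0.31227063 -0.1830941 ]
(551.7, -105.3, 112, 0.25) [0.0005, 0.0028, -0.0001, 0.0009, 0.0004, -0.0004] rows 0.0
```

```bash
python3 -m jog '0 0 0 0 0 0 1;0 0 0 0 0 0 1;0 0 0 0 0 0 1;0 0 0 0 0 0 1;0 0 0 0 0 0 1;0 0 0 0 0 0 1;0 0 0 0 0 0 1;0 0 0 0 0 0 1'; python3 -c "
from h import *
o=get_obs(); print(o['ee_pos'],o['ft_force'],o['moment'])"
```

```text
t: 7.15
ee_pos: [551.0, -105.5, 111.7]
orientation: [1.927, 2.481, 0.0]
ft_force: [1.2, 0.0, 0.1]
width: 41.4
grasp_force: 30.0
[ 551.04600015 -105.50849408  111.66716564] [1.16923137 0.03282295 0.05493846] [-0.03837624 -0.10055744  0.01974918]
```

```bash
python3 -c "
from h import *
s=(551.2,-105.5,111.9,.25)
plan([(551.2,-105.5,170,.25),(429.4,-297.9,170,.25),(429.4,-297.9,107,.25)],s)"
```

```text
(551.2, -105.5, 170, 0.25) [0.0, 0.0, -0.2905, 0.0, 0.0, 0.0] rows 1.2
(429.4, -297.9, 170, 0.25) [-0.7814, -0.8281, 0.0, 0.0, 0.0, 0.0] rows 4.6
(429.4, -297.9, 107, 0.25) [0.0, 0.0, 0.315, 0.0, 0.0, 0.0] rows 1.3
```

```bash
python3 -m jog '0 0 -0.08 0 0 0 1;0 0 -0.2 0 0 0 1;0 0 -0.3 0 0 0 1;-0.06 -0.06 -0.3 0 0 0 1;-0.17 -0.18 -0.3 0 0 0 1;-0.3 -0.32 -0.3 0 0 0 1;-0.43 -0.46 -0.3 0 0 0 1;-0.56 -0.6 -0.3 0 0 0 1'
python3 -m jog '-0.1 -0.1 0 0 0 0 1;-0.17 -0.18 0 0 0 0 1;-0.21 -0.22 0 0 0 0 1;-0.22 -0.23 0 0 0 0 1;-0.22 -0.23 0.1 0 0 0 1;-0.22 -0.23 0.2 0 0 0 1;-0.22 -0.23 0.27 0 0 0 1;-0.22 -0.23 0.27 0 0 0 1'
python3 -m jog '0 0 0 0 0 0 1;0 0 0 0 0 0 1;0 0 0 0 0 0 1'; python3 -c "
from h import *
o=get_obs(); print(o['ee_pos'],o['moment']); plan([(429.4,-297.9,107,.25)])"
```

```text
t: 7.95
ee_pos: [460.2, -244.9, 170.6]
orientation: [-1.926, -2.48, 0.001]
ft_force: [0.5, 0.0, -1.9]
width: 40.9
grasp_force: 30.0
t: 8.75
ee_pos: [427.9, -296.3, 115.7]
orientation: [-1.924, -2.479, 0.0]
ft_force: [-0.1, 0.6, -1.5]
width: 41.1
grasp_force: 30.0
t: 9.05
ee_pos: [429.3, -297.9, 118.5]
orientation: [1.926, 2.48, 0.0]
ft_force: [0.1, -0.0, -1.3]
width: 41.3
grasp_force: 30.0
[ 429.28175305 -297.94665783  118.46792614] [ 0.00411177 -0.01284678  0.039834  ]
(429.4, -297.9, 107, 0.25) [0.0001, 0.0006, 0.0573, 0.0018, 0.0021, 0.0003] rows 0.2
```

```bash
python3 -m jog '0 0 0.03 0 0 0 1;0 0 0.05 0 0 0 1;0 0 0.06 0 0 0 1;0 0 0.063 0 0 0 1;0 0 0.063 0 0 0 1;0 0 0.063 0 0 0 1'
```

```text
t: 9.65
ee_pos: [428.8, -297.8, 105.6]
orientation: [1.927, 2.481, -0.0]
ft_force: [-0.7, 1.0, 6.8]
width: 41.0
grasp_force: 30.0
```

```bash
python3 -m jog '0 0 0 0 0 0 -1;0 0 0 0 0 0 -1;0 0 0 0 0 0 -1;0 0 0 0 0 0 -1;0 0 0 0 0 0 -1;0 0 -0.1 0 0 0 -1;0 0 -0.35 0 0 0 -1;0 0 -0.6 0 0 0 -1'
python3 -m jog '0 0 -0.2 0 0 0 -1;0 0 -0.2 0 0 0 -1;0 0 -0.2 0 0 0 -1;0 0 -0.2 0 0 0 -1'
python3 - <<'E'
from h import *
o=get_obs(); print(o["ee_pos"]); im=get_image("wrist"); save(im[100:400,100:540],"w5.png")
plan([(546.7,-40.2,260,.25)])
E
```

```text
t: 10.45
ee_pos: [428.0, -297.2, 225.6]
orientation: [-1.925, -2.479, 0.0]
ft_force: [0.9, 0.4, 0.4]
width: 87.8
grasp_force: 0.0
t: 10.85
ee_pos: [428.0, -297.2, 263.8]
orientation: [-1.926, -2.479, 0.0]
ft_force: [1.1, 0.4, -0.7]
width: 88.1
grasp_force: 0.0
[ 427.97954205 -297.15828923  263.75960105]
(546.7, -40.2, 260, 0.25) [1.0, 0.8137, 0.0163, -0.0034, -0.0041, -0.0002] rows 5.2
(546.7, -40.2, 260, 0.25) [0.0977, 0.0795, 0.0015, -0.0003, -0.0004, -0.0] rows 0.5
```

View pics/w5.png

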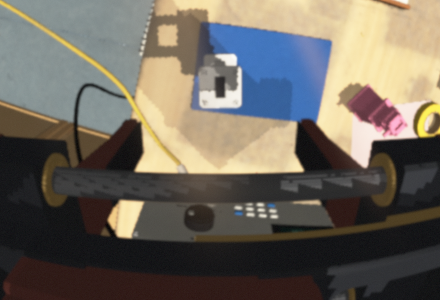

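```bash
python3 -m jog '1 0.81 0 0 0 0 -1;1 0.81 0 0 0 0 -1;1 0.81 0 0 0 0 -1;1 0.81 0 0 0 0 -1;1 0.81 0 0 0 0 -1;1 0.81 0 0 0 0 -1;1 0.81 0 0 0 0 -1'
python3 -m jog '0.098 0.08 0 0 0 0 -1;0.098 0.08 0.2 0 0 0 -1;0.098 0.08 0.4 0 0 0 -1;0.098 0.08 0.45 0 0 0 -1;0.098 0.08 0.45 0 0 0 -1;0.098 0.08 0.45 0 0 0 -1'
python3 - <<'E'
from fit import *
o=get_obs(); print(o["ee_pos"]); im=get_image("wrist"); save(cv2.resize(im[100:300,190:450],None,fx=3,fy=3,interpolation=cv2.INTER_CUBIC),"w6.png")
plan([(546.7,-40.2,94,.25)])
pj=lambda P:wproj(P,o)
t,Rm=wcam(o); print([(np.round(t+Rm@np.array(r["xyz"]),1).tolist(),round(r["confidence"],2)) for r in pinpoint("short_horn","wrist")])
m,cf=getmask("short_horn","wrist",pj,(547,-40)); 
for f in (28,30,32):
    print(f,fit(lambda v:horn(f,f),m,pj,(547,-40,.25)))
print(pj(np.array([[546.7,-40.2,114.]])))
E
```

```text
t: 11.6
ee_pos: [535.9, -62.6, 263.5]
orientation: [-1.922, -2.482, 0.003]
ft_force: [-1.4, 0.2, 0.8]
width: 87.8
grasp_force: 0.0
t: 12.2
ee_pos: [547.4, -41.9, 176.0]
orientation: [1.928, 2.479, 0.001]
ft_force: [0.0, -0.3, 0.5]
width: 87.8
grasp_force: 0.0
[547.41913307 -41.88633133 176.04760476]
(546.7, -40.2, 94, 0.25) [0.0091, -0.0047, 0.413, 0.004, 0.0016, -0.002] rows 1.7
[([546.5, -45.1, 9.3], 0.62)]
28 (array([ 5.47e+02, -4.00e+01,  2.50e-01]), np.float64(-0.0))
30 (array([ 5.47e+02, -4.00e+01,  2.50e-01]), np.float64(-0.0))
32 (array([ 5.47e+02, -4.00e+01,  2.50e-01]), np.float64(-0.0))
[[318.0619499  212.24672063]]
```

View pics/w6.png

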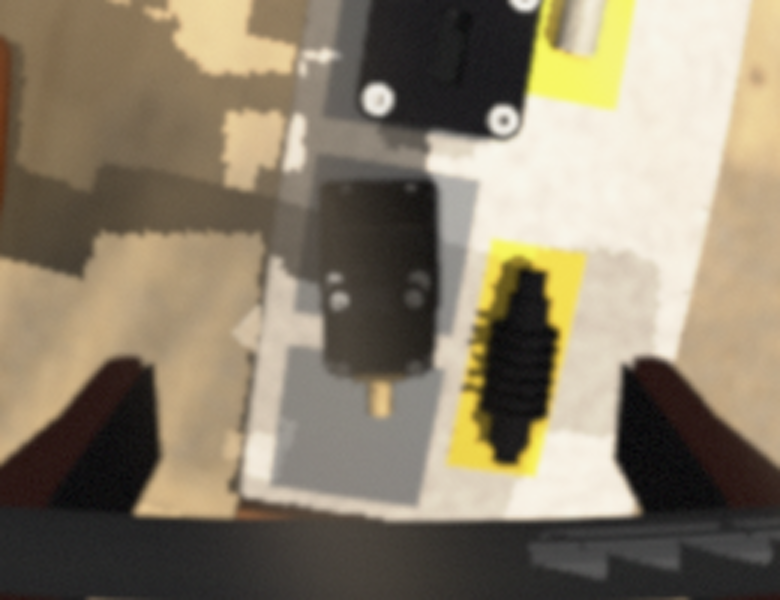

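```bash
python3 -m jog '0.012 -0.004 0.15 0 0 0 -1;0.012 -0.004 0.3 0 0 0 -1;0.012 -0.004 0.41 0 0 0 -1;0.012 -0.004 0.41 0 0 0 -1;0.012 -0.004 0.41 0 0 0 -1;0.012 -0.004 0.41 0 0 0 -1'
python3 -m jog '0 0 0 0 0 0 1;0 0 0 0 0 0 1;0 0 0 0 0 0 1;0 0 0 0 0 0 1;0 0 0 0 0 0 1;0 0 0 0 0 0 1;0 0 0 0 0 0 1;0 0 0 0 0 0 1'
python3 - <<'E'
from h import *
o=get_obs(); print(o["ee_pos"],o["moment"])
plan([(538.6,-284.1,160,.25)],(*o["ee_pos"][:2],160,.25))
E
```

```text
t: 12.95
ee_pos: [546.8, -38.9, 94.8]
orientation: [1.926, 2.479, 0.002]
ft_force: [-0.3, 0.2, 0.9]
width: 87.7
grasp_force: 0.0
t: 13.75
ee_pos: [545.4, -38.8, 93.0]
orientation: [-1.927, -2.481, 0.0]
ft_force: [0.2, 0.3, -0.4]
width: 28.0
grasp_force: 29.9
[545.43788011 -38.79536659  92.99213753] [ 0.0075082  -0.11821695  0.0132914 ]
(538.6, -284.1, 160, 0.25) [-1.0, -0.2852, 0.0, 0.0, 0.0, 0.0] rows 4.2
(538.6, -284.1, 160, 0.25) [-0.1799, -0.0513, 0.0, 0.0, 0.0, 0.0] rows 0.7
```

```bash
python3 -m jog '0 0 -0.08 0 0 0 1;0 0 -0.2 0 0 0 1;0 0 -0.32 0 0 0 1;-0.1 -0.03 -0.34 0 0 0 1;-0.28 -0.08 -0.34 0 0 0 1;-0.48 -0.135 -0.34 0 0 0 1;-0.68 -0.19 -0.34 0 0 0 1;-0.88 -0.25 -0.34 0 0 0 1'
python3 -m jog '-0.15 -0.04 0 0 0 0 1;-0.25 -0.07 0 0 0 0 1;-0.29 -0.083 0 0 0 0 1;-0.3 -0.086 0 0 0 0 1;-0.3 -0.086 0.1 0 0 0 1;-0.3 -0.086 0.2 0 0 0 1;-0.3 -0.086 0.3 0 0 0 1;-0.3 -0.086 0.3 0 0 0 1'
python3 -m jog '0 0 0 0 0 0 1;0 0 0 0 0 0 1;0 0 0 0 0 0 1'
```

```text
t: 14.55
ee_pos: [540.3, -223.1, 161.0]
orientation: [-1.927, -2.481, -0.0]
ft_force: [0.0, -0.3, -0.8]
width: 27.8
grasp_force: 30.1
t: 15.35
ee_pos: [537.1, -281.7, 98.5]
orientation: [-1.922, -2.478, 0.001]
ft_force: [-0.7, 0.6, -1.7]
width: 27.8
grasp_force: 30.1
t: 15.65
ee_pos: [539.5, -284.1, 102.3]
orientation: [1.926, 2.48, 0.001]
ft_force: [-0.5, -0.3, -1.2]
width: 27.8
grasp_force: 30.1
```

Lower 15.2 mm to about 87.1, then release and rise.

```bash
python3 -m jog '0 0 0.03 0 0 0 1;0 0 0.06 0 0 0 1;0 0 0.074 0 0 0 1;0 0 0.077 0 0 0 1;0 0 0.077 0 0 0 1;0 0 0.077 0 0 0 1'
python3 -m jog '0 0 0 0 0 0 -1;0 0 0 0 0 0 -1;0 0 0 0 0 0 -1;0 0 0 0 0 0 -1;0 0 0 0 0 0 -1;0 0 -0.1 0 0 0 -1;0 0 -0.35 0 0 0 -1;0 0 -0.6 0 0 0 -1'
python3 -m jog '0 0 -0.2 0 0 0 -1;0 0 -0.2 0 0 0 -1;0 0 -0.2 0 0 0 -1;0 0 -0.2 0 0 0 -1'
python3 - <<'E'
from h import *
o=get_obs(); print(o["ee_pos"]); im=get_image("wrist"); save(im[100:400,100:540],"w7.png")
plan([(600,-70,240,.085)])
E
```

```text
t: 16.25
ee_pos: [538.5, -284.1, 86.9]
orientation: [-1.927, -2.481, 0.0]
ft_force: [-5.8, 2.1, 14.4]
width: 27.9
grasp_force: 31.5
t: 17.05
ee_pos: [537.8, -283.6, 205.6]
orientation: [-1.925, -2.478, 0.001]
ft_force: [-0.2, -0.9, -0.5]
width: 86.4
grasp_force: 0.0
t: 17.45
ee_pos: [537.8, -283.6, 244.0]
orientation: [-1.926, -2.479, 0.001]
ft_force: [-0.7, 0.7, -0.5]
width: 87.8
grasp_force: 0.0
[ 537.83158308 -283.61893642  244.04096684]
(600, -70, 240, 0.085) [0.9576, 0.5656, 0.0194, -0.0052, -0.0041, 0.3149] rows 4.4
```

View pics/w7.png

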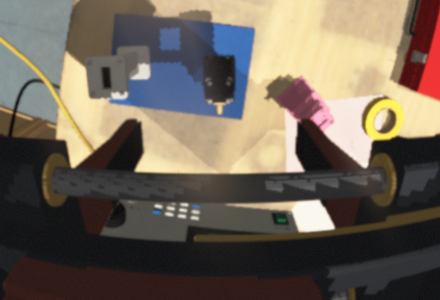

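```bash
python3 -m jog '0.96 0.565 0 0 0 0.315 -1;0.96 0.565 0 0 0 0.315 -1;0.96 0.565 0 0 0 0.315 -1;0.96 0.565 0 0 0 0.315 -1;0.96 0.565 0 0 0 0.315 -1;0.96 0.565 0 0 0 0.315 -1;0.96 0.565 0 0 0 0.315 -1;0.96 0.565 0 0 0 0.315 -1'
python3 - <<'E'
from h import *
o=get_obs(); print(o["ee_pos"]); im=get_image("wrist"); np.save("w8.npy",im)
t,Rm=wcam(o)
for q in pinpoint("attenuator","wrist")[:2]: print(np.round(t+Rm@np.array(q["xyz"]),1),q["confidence"])
for q in outline_of("attenuator","wrist")[:2]:
    m=np.array(q["mask"]); pts=np.argwhere(m)[:,::-1].astype(float); W=wray(pts,o,24.5)[:,:2].astype(np.float32)
    print(q["confidence"],len(pts),[np.round(v,1) for v in cv2.minAreaRect(W)])
    C=np.cov(W.T); w,v=np.linalg.eigh(C); print(W.mean(0),"yaw",np.degrees(np.arctan2(-v[0,1],v[1,1])),np.sqrt(w))
h=cv2.cvtColor(im,cv2.COLOR_RGB2HSV); m=cv2.inRange(h,(22,130,100),(34,255,255))
n,l,s,c=cv2.connectedComponentsWithStats(m)
for i in range(1,n):
    if s[i,4]>300:
        W=wray(np.argwhere(l==i)[:,::-1].astype(float),o,12.)[:,:2].astype(np.float32); print("strip",[np.round(v,1) for v in cv2.minAreaRect(W)])
u=wproj([601,-69,24],o)[0]; print(u); x,y=int(u[0]),int(u[1])
save(cv2.resize(im[y-70:y+60,x-80:x+80],None,fx=4,fy=4,interpolation=cv2.INTER_CUBIC),"w8.png")
E
```

```text
t: 18.3
ee_pos: [600.1, -71.1, 244.7]
orientation: [-2.125, -2.312, 0.002]
ft_force: [-0.5, -0.3, -1.2]
width: 87.8
grasp_force: 0.0
[600.12948132 -71.1272228  244.7196447 ]
[596.6 -68.8  11.2] 0.61
0.56 823 [array([600.8, -68.7]), array([22.5, 69.2]), np.float64(5.2)]
[601.0722  -67.89641] yaw 8.765852521482081 [ 5.49507339 17.48079875]
strip [array([590.5,  65.2]), array([30.1, 82.1]), np.float64(4.9)]
strip [array([601. , -69.2]), array([30.5, 83.1]), np.float64(5.3)]
[319.73729175 172.16988496]
```

View pics/w8.png

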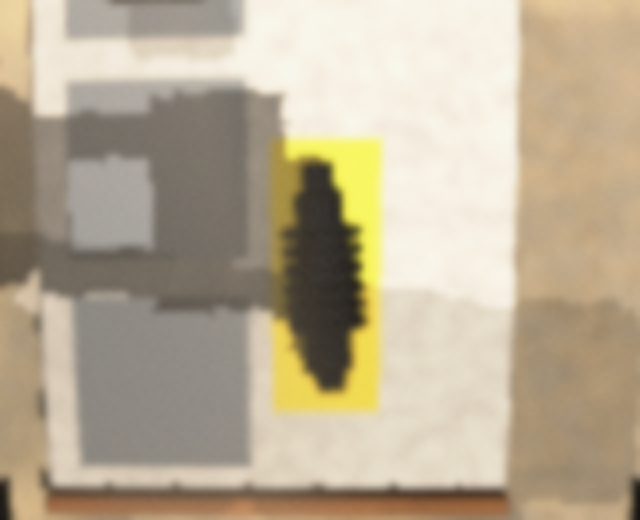

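```bash
python3 -c "
from h import *
plan([(600.9,-68.4,80,.157)])"
```

```text
(600.9, -68.4, 80, 0.157) [0.0146, 0.0042, 0.827, -0.0011, -0.0001, -0.1409] rows 3.3
```

```bash
python3 -m jog '0.01 0.004 0.2 0 0 -0.14 -1;0.01 0.004 0.4 0 0 -0.14 -1;0.01 0.004 0.6 0 0 -0.14 -1;0.01 0.004 0.83 0 0 -0.14 -1;0.01 0.004 0.83 0 0 -0.14 -1;0.01 0.004 0.83 0 0 -0.14 -1;0.01 0.004 0.83 0 0 -0.14 -1;0.01 0.004 0.83 0 0 -0.14 -1'
python3 -c "
from h import *
plan([(600.9,-68.4,31.5,.157)])"
```

```text
t: 19.25
ee_pos: [603.2, -68.5, 82.4]
orientation: [2.037, 2.387, 0.004]
ft_force: [0.4, -0.4, -0.5]
width: 88.1
grasp_force: 0.0
(600.9, -68.4, 31.5, 0.157) [0.0024, -0.0123, 0.2546, 0.0082, 0.0025, 0.002] rows 1.0
```

```bash
python3 -m jog '0 -0.012 0.1 0 0 0 -1;0 -0.012 0.2 0 0 0 -1;0 -0.012 0.235 0 0 0 -1;0 -0.012 0.235 0 0 0 -1;0 -0.012 0.235 0 0 0 -1;0 -0.012 0.235 0 0 0 -1'
python3 -c "
from h import *
plan([(600.9,-68.4,31.5,.157)])"
```

```text
t: 19.85
ee_pos: [599.9, -68.5, 33.9]
orientation: [2.038, 2.389, 0.002]
ft_force: [-0.4, -0.6, 0.4]
width: 87.7
grasp_force: 0.0
(600.9, -68.4, 31.5, 0.157) [-0.0002, 0.0048, 0.0122, 0.0036, 0.0011, 0.0024] rows 0.1
```

```bash
python3 -m jog '0 0.004 0.01 0 0 0 -1;0 0.004 0.01 0 0 0 -1;0 0.004 0.01 0 0 0 1;0 0.004 0.01 0 0 0 1;0 0.004 0.01 0 0 0 1;0 0.004 0.01 0 0 0 1;0 0.004 0.01 0 0 0 1;0 0.004 0.01 0 0 0 1'
python3 -m jog '0 0 0 0 0 0 1;0 0 0 0 0 0 1;0 0 0 0 0 0 1'
python3 -c "
from h import *
o=get_obs();print(o['ee_pos'],o['moment'])
plan([(*o['ee_pos'][:2],180,.157),(518,299,180,0.0)],(*o['ee_pos'],.157))"
```

```text
t: 20.65
ee_pos: [599.8, -68.3, 30.7]
orientation: [-2.039, -2.39, 0.0]
ft_force: [0.5, -0.0, 0.1]
width: 43.3
grasp_force: 0.0
t: 20.95
ee_pos: [599.9, -68.3, 30.7]
orientation: [2.039, 2.39, 0.0]
ft_force: [0.2, -0.3, 0.5]
width: 24.1
grasp_force: 30.0
[599.9250665  -68.29631633  30.67461375] [-0.00975483 -0.1613203  -0.00117624]
(np.float64(599.9250664981354), np.float64(-68.29631632559152), 180, 0.157) [0.0, 0.0, -0.7466, 0.0, 0.0, 0.0] rows 3.0
(518, 299, 180, 0.0) [1.0, -0.0625, 0.0, 0.0, 0.0, 0.1597] rows 4.0
(518, 299, 180, 0.0) [0.8703, -0.128, 0.0, 0.0, 0.0, 0.1402] rows 3.5
```

```bash
python3 -m jog '0 0 -0.1 0 0 0 1;0 0 -0.3 0 0 0 1;0 0 -0.52 0 0 0 1;0 0 -0.74 0 0 0 1;0 0 -0.92 0 0 0 1;0 0 -0.92 0 0 0 1;0 0 -0.92 0 0 0 1'
python3 -m jog '0.2 -0.01 0 0 0 0.1 1;0.4 -0.02 0 0 0 0.2 1;0.65 -0.03 0 0 0 0.3 1;0.88 -0.04 0 0 0 0.4 1;1 -0.05 0 0 0 0.447 1;1 -0.05 0 0 0 0.447 1;1 -0.05 0 0 0 0.447 1;1 -0.05 0 0 0 0.447 1'
python3 -c "
from h import *
plan([(520,215,215,-.077)])"
```

```text
t: 21.65
ee_pos: [599.8, -68.3, 215.1]
orientation: [2.038, 2.389, 0.001]
ft_force: [-1.1, 0.1, -1.1]
width: 24.1
grasp_force: 30.0
t: 22.45
ee_pos: [558.2, 126.5, 213.6]
orientation: [-2.304, -2.135, 0.003]
ft_force: [0.9, 1.0, -0.3]
width: 24.0
grasp_force: 30.0
(520, 215, 215, -0.077) [0.4264, -0.2239, -0.0072, -0.0034, 0.0015, 0.0015] rows 1.9
```

```bash
python3 -m jog '0.15 -0.08 0 0 0 0 1;0.35 -0.18 0 0 0 0 1;0.43 -0.22 0 0 0 0 1;0.43 -0.22 0 0 0 0 1;0.43 -0.22 0 0 0 0 1;0.43 -0.22 0 0 0 0 1'
python3 - <<'E'
from h import *
o=get_obs(); print(o["ee_pos"],o["orientation"]); im=get_image("wrist"); save(im[:,100:540],"w9.png")
rv=R.from_rotvec(o["orientation"]).as_matrix(); print("yaw",np.arctan2(rv[1,1],rv[0,1]))
h=cv2.cvtColor(im,cv2.COLOR_RGB2HSV); m=cv2.inRange(h,(4,150,120),(17,255,255))
n,l,s,c=cv2.connectedComponentsWithStats(m)
for i in range(1,n):
    if s[i,4]>150:
        W=wray(np.argwhere(l==i)[:,::-1].astype(float),o,10.)[:,:2].astype(np.float32); print(s[i],"orange",[np.round(v,1) for v in cv2.minAreaRect(W)],W.mean(0))
t,Rm=wcam(o)
for q in pinpoint("test_plate","wrist")[:2]: print(np.round(t+Rm@np.array(q["xyz"]),1),q["confidence"])
E
```

```text
t: 23.05
ee_pos: [521.7, 215.3, 214.5]
orientation: [2.306, 2.134, -0.001]
ft_force: [0.1, -0.6, -1.0]
width: 24.0
grasp_force: 30.0
[521.65625661 215.29367015 214.50619575] [ 2.30552390e+00  2.13375136e+00 -5.33013682e-04]
yaw -0.07734907663669169
[ 295   63   29   71 1798] orange [array([517.9, 305. ]), array([79.4, 31.1]), np.float64(85.6)] [519.3924  307.44797]
[514.7 304.    1. ] 0.96
```

View pics/w9.png

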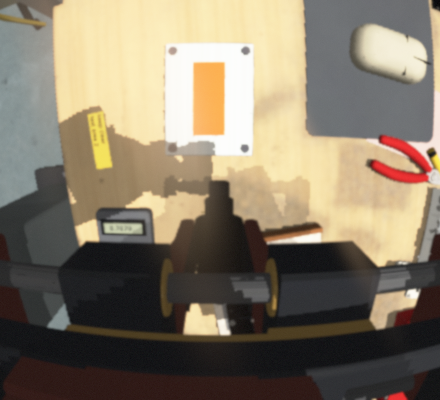

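```bash
python3 -m jog '0.12 0 0 0 0 0 1;0.3 0.005 0.1 0 0 0 1;0.44 0.014 0.25 0 0 0 1;0.45 0.014 0.45 0 0 0 1;0.45 0.014 0.65 0 0 0 1;0.45 0.014 0.75 0 0 0 1;0.45 0.014 0.75 0 0 0 1;0.45 0.014 0.75 0 0 0 1'
python3 -m jog '0 0 0 0 0 0 1;0 0 0 0 0 0 1'
python3 -c "
from h import *
plan([(517.6,305,29.3,-.077)])"
```

```text
t: 23.95
ee_pos: [531.3, 305.8, 64.9]
orientation: [-2.305, -2.135, 0.0]
ft_force: [0.9, 0.3, -0.8]
width: 23.9
grasp_force: 30.0
t: 24.15
ee_pos: [531.9, 306.6, 66.5]
orientation: [2.304, 2.135, 0.005]
ft_force: [0.3, 0.1, -1.4]
width: 24.2
grasp_force: 30.0
(517.6, 305, 29.3, -0.077) [-0.0137, -0.071, 0.1857, 0.0049, -0.0032, 0.0018] rows 0.8
```

```bash
python3 -m jog '-0.013 -0.07 0 0 0 0 1;-0.013 -0.07 0.06 0 0 0 1;-0.013 -0.07 0.12 0 0 0 1;-0.013 -0.07 0.15 0 0 0 1;-0.013 -0.07 0.155 0 0 0 1;-0.013 -0.07 0.155 0 0 0 1;-0.013 -0.07 0.155 0 0 0 1'
python3 -c "
from h import *
plan([(517.6,305,29,-.077)])"
```

```text
t: 24.85
ee_pos: [516.9, 304.8, 33.7]
orientation: [2.304, 2.136, 0.0]
ft_force: [0.5, 0.5, -1.0]
width: 24.3
grasp_force: 30.0
(517.6, 305, 29, -0.077) [0.0011, 0.0037, 0.0235, 0.0004, -0.0003, 0.0021] rows 0.1
```

```bash
python3 -m jog '0.001 0.003 0.01 0 0 0 1;0.001 0.003 0.018 0 0 0 1;0.001 0.003 0.022 0 0 0 1;0.001 0.003 0.022 0 0 0 1;0.001 0.003 0.022 0 0 0 1'
```

```text
t: 25.35
ee_pos: [517.1, 304.9, 29.3]
orientation: [-2.304, -2.136, 0.0]
ft_force: [0.5, 0.6, -1.0]
width: 24.0
grasp_force: 30.0
```

```bash
python3 -m jog '0 0 0.003 0 0 0 1;0 0 0.004 0 0 0 1;0 0 0.004 0 0 0 1'
python3 -m jog '0 0 0 0 0 0 -1;0 0 0 0 0 0 -1;0 0 0 0 0 0 -1;0 0 0 0 0 0 -1;0 0 0 0 0 0 -1;0 0 -0.1 0 0 0 -1;0 0 -0.35 0 0 0 -1;0 0 -0.6 0 0 0 -1'
python3 -m jog '-0.3 0 -0.35 0 0 0 -1;-0.3 0 -0.35 0 0 0 -1;-0.3 0 -0.35 0 0 0 -1;-0.3 0 -0.35 0 0 0 -1;-0.3 0 -0.35 0 0 0 -1'
python3 - <<'E'
from h import *
o=get_obs(); print(o["ee_pos"]); im=get_image("wrist"); save(im[0:300,150:500],"w10.png")
h=cv2.cvtColor(im,cv2.COLOR_RGB2HSV); m=cv2.inRange(h,(4,150,120),(17,255,255))
n,l,s,c=cv2.connectedComponentsWithStats(m)
for i in range(1,n):
    if s[i,4]>150:
        W=wray(np.argwhere(l==i)[:,::-1].astype(float),o,10.)[:,:2].astype(np.float32); print(s[i],"orange",[np.round(v,1) for v in cv2.minAreaRect(W)])
for q in outline_of("attenuator","wrist")[:2]:
    pts=np.argwhere(np.array(q["mask"]))[:,::-1].astype(float); W=wray(pts,o,22.5)[:,:2].astype(np.float32)
    print(q["confidence"],len(pts),[np.round(v,1) for v in cv2.minAreaRect(W)])
E
```

```text
t: 25.65
ee_pos: [517.2, 305.0, 28.7]
orientation: [2.304, 2.136, 0.0]
ft_force: [0.0, -0.0, 0.4]
width: 24.2
grasp_force: 30.0
t: 26.45
ee_pos: [516.3, 304.4, 148.7]
orientation: [-2.304, -2.135, 0.005]
ft_force: [2.1, 0.2, 0.4]
width: 84.5
grasp_force: 0.0
t: 26.95
ee_pos: [512.0, 245.3, 217.3]
orientation: [-2.303, -2.135, 0.002]
ft_force: [0.2, 0.3, -0.2]
width: 87.6
grasp_force: 0.0
[512.0260174  245.2753865  217.27240915]
[ 305   89   30   71 1073] orange [array([517.4, 304.7]), array([79.8, 32.3]), np.float64(84.4)]
0.68 943 [array([518.3, 305.2]), array([69. , 22.7]), np.float64(85.8)]
```

View pics/w10.png

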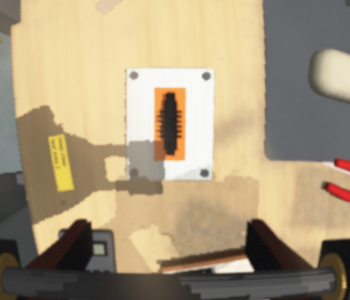

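```bash
python3 -c "
from h import *
plan([(538.6,-284.1,225,.25)])"
```

```text
(538.6, -284.1, 225, 0.25) [-1.0, 0.1262, -0.0146, -0.0019, 0.0006, -0.2361] rows 4.0
(538.6, -284.1, 225, 0.25) [-1.0, 0.0019, -0.0148, -0.0019, 0.0006, -0.2342] rows 4.0
(538.6, -284.1, 225, 0.25) [-0.6382, -0.0774, -0.0097, -0.0012, 0.0004, -0.1506] rows 2.6
```

```bash
python3 -m jog '-1 0.126 -0.03 0 0 -0.236 -1;-1 0.126 -0.03 0 0 -0.236 -1;-1 0.126 -0.03 0 0 -0.236 -1;-1 0.126 -0.03 0 0 -0.236 -1;-1 0.126 -0.03 0 0 -0.236 -1'
python3 -m jog '-1 0.002 0 0 0 -0.234 -1;-1 0.002 0 0 0 -0.234 -1;-1 0.002 0 0 0 -0.234 -1;-1 0.002 0 0 0 -0.234 -1;-1 0.002 0 0 0 -0.234 -1'
python3 -m jog '-0.64 -0.077 0 0 0 -0.15 -1;-0.64 -0.077 0 0 0 -0.15 -1;-0.64 -0.077 0 0 0 -0.15 -1;-0.64 -0.077 0.1 0 0 -0.15 -1;-0.64 -0.077 0.3 0 0 -0.15 -1;-0.64 -0.077 0.4 0 0 -0.15 -1;-0.64 -0.077 0.4 0 0 -0.15 -1;-0.64 -0.077 0.4 0 0 -0.15 -1'
python3 -c "
from h import *
plan([(538.6,-284.1,87.1,.25)])"
```

```text
t: 27.55
ee_pos: [522.4, 39.7, 223.4]
orientation: [-2.172, -2.269, 0.003]
ft_force: [0.3, 0.3, 0.7]
width: 87.8
grasp_force: 0.0
t: 28.05
ee_pos: [533.1, -159.9, 223.5]
orientation: [2.029, 2.398, -0.001]
ft_force: [-0.3, 1.2, 0.2]
width: 87.8
grasp_force: 0.0
t: 28.85
ee_pos: [539.5, -283.5, 143.9]
orientation: [-1.926, -2.48, 0.0]
ft_force: [1.0, 0.5, -0.2]
width: 87.8
grasp_force: 0.0
(538.6, -284.1, 87.1, 0.25) [-0.0022, -0.0051, 0.2842, -0.0019, -0.0024, 0.0003] rows 1.1
```

```bash
python3 -m jog '-0.003 -0.004 0.1 0 0 0 -1;-0.003 -0.004 0.2 0 0 0 -1;-0.003 -0.004 0.26 0 0 0 -1;-0.003 -0.004 0.265 0 0 0 -1;-0.003 -0.004 0.265 0 0 0 -1;-0.003 -0.004 0.265 0 0 0 -1'
python3 -c "
from h import *
plan([(538.6,-284.1,87.1,.25)])"
```

```text
t: 29.45
ee_pos: [539.2, -285.8, 92.6]
orientation: [1.927, 2.479, 0.0]
ft_force: [-0.5, 0.4, -0.4]
width: 88.0
grasp_force: 0.0
(538.6, -284.1, 87.1, 0.25) [0.0092, -0.0009, 0.0277, 0.0025, 0.0023, -0.0019] rows 0.1
```

```bash
python3 -m jog '0.009 -0.002 0.026 0 0 0 -1;0.009 -0.002 0.026 0 0 0 -1;0.009 -0.002 0.026 0 0 0 -1;0.009 -0.002 0.026 0 0 0 -1'
python3 -c "
from h import *
plan([(538.6,-284.1,87.1,.25)])"
```

```text
t: 29.85
ee_pos: [537.7, -284.0, 86.4]
orientation: [1.929, 2.48, 0.0]
ft_force: [0.1, -0.3, 0.8]
width: 87.9
grasp_force: 0.0
(538.6, -284.1, 87.1, 0.25) [-0.0017, 0.0044, -0.0035, 0.0003, 0.0002, -0.0023] rows 0.0
```

```bash
python3 -m jog '0 0.004 -0.003 0 0 0 -1;0 0.004 -0.003 0 0 0 1;0 0.004 -0.003 0 0 0 1;0 0.004 -0.003 0 0 0 1;0 0.004 -0.003 0 0 0 1;0 0.004 -0.003 0 0 0 1;0 0.004 -0.003 0 0 0 1;0 0.004 -0.003 0 0 0 1'
python3 -m jog '0 0 0 0 0 0 1;0 0 0 0 0 0 1'
python3 -c "
from h import *
o=get_obs(); p=o['ee_pos'];print(p)
plan([(*p[:2],155,.25),(545.5,-38.8,155,.25),(545.5,-38.8,110,.25)],(*p,.25))"
```

```text
t: 30.65
ee_pos: [538.4, -283.7, 86.9]
orientation: [1.929, 2.48, 0.0]
ft_force: [0.2, 0.8, -1.4]
width: 35.2
grasp_force: 0.0
t: 30.85
ee_pos: [538.3, -283.7, 86.9]
orientation: [-1.929, -2.48, 0.0]
ft_force: [0.1, -0.1, -0.4]
width: 27.6
grasp_force: 30.1
[ 538.34260596 -283.72977783   86.8664482 ]
(np.float64(538.3426059560845), np.float64(-283.7297778329919), 155, 0.25) [0.0, 0.0, -0.3407, 0.0, 0.0, 0.0] rows 1.4
(545.5, -38.8, 155, 0.25) [1.0, 0.2867, 0.0, 0.0, 0.0, 0.0] rows 4.2
(545.5, -38.8, 155, 0.25) [0.1777, 0.051, 0.0, 0.0, 0.0, 0.0] rows 0.7
(545.5, -38.8, 110, 0.25) [0.0, 0.0, 0.225, 0.0, 0.0, 0.0] rows 0.9
```

```bash
python3 -m jog '0 0 -0.08 0 0 0 1;0 0 -0.2 0 0 0 1;0 0 -0.32 0 0 0 1;0.1 0.03 -0.34 0 0 0 1;0.28 0.08 -0.34 0 0 0 1;0.48 0.137 -0.34 0 0 0 1;0.68 0.195 -0.34 0 0 0 1;0.88 0.252 -0.34 0 0 0 1'
python3 -m jog '0.15 0.043 0 0 0 0 1;0.25 0.072 0 0 0 0 1;0.29 0.083 0 0 0 0 1;0.298 0.086 0 0 0 0 1;0.298 0.086 0.08 0 0 0 1;0.298 0.086 0.16 0 0 0 1;0.298 0.086 0.22 0 0 0 1;0.298 0.086 0.22 0 0 0 1'
python3 -m jog '0 0 0 0 0 0 1;0 0 0 0 0 0 1;0 0 0 0 0 0 1'
python3 -c "
from h import *
plan([(545.5,-38.8,93.2,.25)])"
```

```text
t: 31.65
ee_pos: [543.9, -99.4, 156.1]
orientation: [1.929, 2.479, 0.001]
ft_force: [-0.7, 0.6, -1.5]
width: 27.7
grasp_force: 30.6
t: 32.45
ee_pos: [544.8, -39.6, 109.5]
orientation: [-1.929, -2.477, 0.003]
ft_force: [0.1, 0.2, -0.8]
width: 27.6
grasp_force: 30.6
t: 32.75
ee_pos: [546.4, -38.9, 111.6]
orientation: [1.928, 2.479, 0.001]
ft_force: [0.3, -0.1, -0.5]
width: 27.6
grasp_force: 30.6
(545.5, -38.8, 93.2, 0.25) [0.0017, -0.0041, 0.0919, 0.0022, 0.0008, -0.0025] rows 0.4
```

```bash
python3 -m jog '0.001 -0.002 0.03 0 0 0 1;0.001 -0.002 0.06 0 0 0 1;0.001 -0.002 0.08 0 0 0 1;0.001 -0.002 0.08 0 0 0 1;0.001 -0.002 0.08 0 0 0 1;0.001 -0.002 0.08 0 0 0 1'
python3 -c "
from h import *
plan([(546,-38.9,93.2,.25)])"
```

```text
t: 33.35
ee_pos: [545.5, -38.6, 94.9]
orientation: [1.928, 2.48, 0.0]
ft_force: [-0.3, 0.9, -1.4]
width: 27.7
grasp_force: 30.6
(546, -38.9, 93.2, 0.25) [-0.0018, 0.0019, 0.0086, 0.0002, 0.0001, -0.0021] rows 0.0
```

```bash
python3 -m jog '-0.001 0.002 0.004 0 0 0 1;-0.001 0.002 0.008 0 0 0 1;-0.001 0.002 0.009 0 0 0 1;-0.001 0.002 0.009 0 0 0 1'
python3 -m jog '0 0 0 0 0 0 -1;0 0 0 0 0 0 -1;0 0 0 0 0 0 -1;0 0 0 0 0 0 -1;0 0 0 0 0 0 -1;0 0 -0.1 0 0 0 -1;0 0 -0.35 0 0 0 -1;0 0 -0.6 0 0 0 -1'
python3 -c "
from h import *
plan([(429.2,-297.8,215,.25)])"
```

```text
t: 33.75
ee_pos: [545.8, -38.7, 93.1]
orientation: [-1.929, -2.48, 0.0]
ft_force: [0.3, -0.2, -1.1]
width: 27.6
grasp_force: 30.6
t: 34.55
ee_pos: [544.9, -38.7, 213.6]
orientation: [-1.927, -2.478, 0.002]
ft_force: [1.1, -0.3, 0.0]
width: 86.7
grasp_force: 0.0
(429.2, -297.8, 215, 0.25) [-1.0, -0.7904, -0.0053, -0.0047, -0.0017, -0.002] rows 5.1
(429.2, -297.8, 215, 0.25) [-0.1132, -0.0897, -0.0007, -0.0005, -0.0002, -0.0002] rows 0.6
```

```bash
python3 -m jog '-1 -0.79 0 0 0 0 -1;-1 -0.79 0 0 0 0 -1;-1 -0.79 0 0 0 0 -1;-1 -0.79 0 0 0 0 -1;-1 -0.79 0 0 0 0 -1;-1 -0.79 0 0 0 0 -1'
python3 -m jog '-0.113 -0.09 0 0 0 0 -1;-0.113 -0.09 0 0 0 0 -1;-0.113 -0.09 0.2 0 0 0 -1;-0.113 -0.09 0.4 0 0 0 -1;-0.113 -0.09 0.4 0 0 0 -1;-0.113 -0.09 0.4 0 0 0 -1;-0.113 -0.09 0.4 0 0 0 -1;-0.113 -0.09 0.4 0 0 0 -1'
python3 -c "
from h import *
plan([(429,-297.9,105.8,.25)])"
```

```text
t: 35.15
ee_pos: [440.1, -275.5, 213.3]
orientation: [1.934, 2.475, -0.001]
ft_force: [-0.5, 1.1, -0.2]
width: 87.8
grasp_force: 0.0
t: 35.95
ee_pos: [431.4, -298.3, 135.0]
orientation: [1.926, 2.478, 0.0]
ft_force: [0.3, -0.2, 0.1]
width: 87.8
grasp_force: 0.0
(429, -297.9, 105.8, 0.25) [0.0051, -0.0114, 0.146, 0.0042, 0.0048, -0.0014] rows 0.6
```

```bash
python3 -m jog '0.004 -0.009 0.05 0 0 0 -1;0.004 -0.009 0.1 0 0 0 -1;0.004 -0.009 0.136 0 0 0 -1;0.004 -0.009 0.136 0 0 0 -1;0.004 -0.009 0.136 0 0 0 -1;0.004 -0.009 0.136 0 0 0 -1;0.004 -0.009 0.136 0 0 0 -1'
python3 -c "
from h import *
plan([(429,-297.9,105.8,.25)])"
```

```text
t: 36.65
ee_pos: [428.4, -297.7, 106.1]
orientation: [1.928, 2.48, 0.0]
ft_force: [-0.1, 0.0, 0.4]
width: 87.6
grasp_force: 0.0
(429, -297.9, 105.8, 0.25) [-0.002, 0.0028, 0.0015, 0.0006, 0.0007, -0.0022] rows 0.0
```

```bash
python3 -m jog '-0.001 0.002 0 0 0 0 1;-0.001 0.002 0 0 0 0 1;-0.001 0.002 0 0 0 0 1;-0.001 0.002 0 0 0 0 1;-0.001 0.002 0 0 0 0 1;-0.001 0.002 0 0 0 0 1;-0.001 0.002 0 0 0 0 1;-0.001 0.002 0 0 0 0 1'
python3 -c "
from h import *
o=get_obs(); p=o['ee_pos'];print(p)
plan([(*p[:2],170,.25),(551.4,-105.5,170,.25)],(*p,.25))"
```

```text
t: 37.45
ee_pos: [428.6, -297.6, 105.9]
orientation: [1.929, 2.48, 0.0]
ft_force: [-0.5, -0.7, 1.4]
width: 40.8
grasp_force: 30.0
[ 428.63828982 -297.60785498  105.88370716]
(np.float64(428.6382898197165), np.float64(-297.60785497887355), 170, 0.25) [0.0, 0.0, -0.3206, 0.0, 0.0, 0.0] rows 1.3
(551.4, -105.5, 170, 0.25) [0.7788, 0.8324, 0.0, 0.0, 0.0, 0.0] rows 4.6
```

```bash
python3 -m jog '0 0 -0.08 0 0 0 1;0 0 -0.2 0 0 0 1;0 0 -0.3 0 0 0 1;0.06 0.06 -0.32 0 0 0 1;0.17 0.18 -0.32 0 0 0 1;0.3 0.32 -0.32 0 0 0 1;0.43 0.46 -0.32 0 0 0 1;0.56 0.6 -0.32 0 0 0 1'
python3 -m jog '0.1 0.11 0 0 0 0 1;0.17 0.18 0 0 0 0 1;0.21 0.22 0 0 0 0 1;0.219 0.232 0 0 0 0 1;0.219 0.232 0.08 0 0 0 1;0.219 0.232 0.16 0 0 0 1;0.219 0.232 0.2 0 0 0 1;0.219 0.232 0.2 0 0 0 1'
python3 -m jog '0 0 0 0 0 0 1;0 0 0 0 0 0 1;0 0 0 0 0 0 1'
python3 -c "
from h import *
plan([(551.4,-105.4,112,.25)])"
```

```text
t: 38.25
ee_pos: [517.7, -158.2, 169.7]
orientation: [-1.929, -2.479, 0.0]
ft_force: [0.7, -1.5, -0.6]
width: 41.1
grasp_force: 30.0
t: 39.05
ee_pos: [550.3, -106.1, 128.8]
orientation: [-1.928, -2.477, 0.002]
ft_force: [-1.1, 0.1, -0.4]
width: 41.3
grasp_force: 30.0
t: 39.35
ee_pos: [551.9, -105.8, 130.6]
orientation: [1.928, 2.479, 0.001]
ft_force: [0.1, -0.5, -0.6]
width: 41.3
grasp_force: 30.0
(551.4, -105.4, 112, 0.25) [0.0027, -0.0021, 0.0928, 0.0021, 0.001, -0.0025] rows 0.4
```

```bash
python3 -m jog '0.002 0 0.03 0 0 0 1;0.002 0 0.06 0 0 0 1;0.002 0 0.08 0 0 0 1;0.002 0 0.08 0 0 0 1;0.002 0 0.08 0 0 0 1;0.002 0 0.08 0 0 0 1'
python3 -c "
from h import *
plan([(551.4,-105.4,112,.25)])"
```

```text
t: 39.95
ee_pos: [551.5, -105.2, 113.9]
orientation: [1.928, 2.48, 0.0]
ft_force: [1.1, -0.4, -1.9]
width: 41.1
grasp_force: 30.0
(551.4, -105.4, 112, 0.25) [-0.0007, -0.0008, 0.0096, 0.0002, 0.0001, -0.0022] rows 0.0
```

Lower, release, and return to the earlier viewing pose (557.1, -92.9, 259.6, yaw 3.9°) for a comparison.

```bash
python3 -m jog '0 0 0.004 0 0 0 1;0 0 0.008 0 0 0 1;0 0 0.01 0 0 0 1;0 0 0.01 0 0 0 1;0 0 0.01 0 0 0 1'
python3 -m jog '0 0 0 0 0 0 -1;0 0 0 0 0 0 -1;0 0 0 0 0 0 -1;0 0 0 0 0 0 -1;0 0 0 0 0 0 -1;0 0 -0.1 0 0 0 -1;0 0 -0.35 0 0 0 -1;0 0 -0.7 0 0 0 -1'
python3 -m jog '0.05 0.045 -0.05 0 0 0.346 -1;0.05 0.045 -0.05 0 0 0.346 -1;0.05 0.045 -0.05 0 0 0.346 -1;0.05 0.045 -0.05 0 0 0.346 -1;0.05 0.045 -0.05 0 0 0.346 -1;0.05 0.045 -0.05 0 0 0.346 -1'
python3 -c "
from h import *
plan([(557.1,-92.9,259.6,.068)])"
```

```text
t: 40.45
ee_pos: [551.5, -105.2, 111.9]
orientation: [1.929, 2.48, 0.0]
ft_force: [0.4, -0.6, -1.8]
width: 40.8
grasp_force: 30.0
t: 41.25
ee_pos: [550.5, -105.0, 232.3]
orientation: [-1.927, -2.478, 0.002]
ft_force: [1.3, -0.1, -0.0]
width: 87.4
grasp_force: 0.0
t: 41.85
ee_pos: [557.4, -93.4, 241.3]
orientation: [-2.144, -2.295, 0.001]
ft_force: [0.0, 1.2, -1.0]
width: 87.8
grasp_force: 0.0
(557.1, -92.9, 259.6, 0.068) [0.0027, -0.0013, -0.0915, -0.002, -0.0005, -0.0001] rows 0.4
```

```bash
python3 -m jog '0.002 -0.001 -0.09 0 0 0 -1;0.002 -0.001 -0.09 0 0 0 -1;0.002 -0.001 -0.09 0 0 0 -1;0.002 -0.001 -0.09 0 0 0 -1'
python3 - <<'E'
from fit import *
import pickle
o=get_obs(); im=get_image("wrist"); print(o["ee_pos"],o["orientation"])
pj=lambda P:wproj(P,o)
for n,x0,Bf in (("silver_waveguide",(551.7,-105,.22),lambda v:SIL),("short_horn",(547,-40,.22),lambda v:horn())):
    m,cf=getmask(n,"wrist",pj,x0); print(n,round(cf,2),*fit(Bf,m,pj,x0))
a=np.load("w3.npy"); A,B=(cv2.resize(i[60:260,230:400],None,fx=2.3,fy=2.9,interpolation=cv2.INTER_CUBIC) for i in (a,im))
save(np.hstack([A,B]),"cmp.png")
# local shift at each part top (flange patch), before -> after, compensated by projection
o3=pickle.load(open("w3.pkl","rb"))
for n,P in (("silver",(551.7,-105.3,117)),("horn",(546.7,-40,114)),("blackwg",(542,28,147))):
    u,v=wproj(P,o3)[0]; u2,v2=wproj(P,o)[0]; s=14
    T=a[int(v)-s:int(v)+s,int(u)-s:int(u)+s]; r=cv2.matchTemplate(im,T,cv2.TM_CCOEFF_NORMED)
    y0,x0=int(v2)-s-10,int(u2)-s-10; w=r[y0:y0+21,x0:x0+21]; _,sc,_,l=cv2.minMaxLoc(w)
    print(n,"px shift",x0+l[0]+s-int(u)-(u2-u),y0+l[1]+s-int(v)-(v2-v),sc)
E
```

```text
t: 42.25
ee_pos: [557.1, -92.9, 259.1]
orientation: [-2.144, -2.295, 0.001]
ft_force: [0.9, -0.4, -0.7]
width: 87.7
grasp_force: 0.0
[557.10730889 -92.91141122 259.14465249] [-2.14441024e+00 -2.29481258e+00  7.35614109e-04]
silver_waveguide 0.73 [ 5.51961729e+02 -1.04688616e+02  2.78614411e-01] -0.9339107124445819
short_horn 0.57 [ 5.47663107e+02 -3.99292258e+01  2.70376745e-01] -0.875
silver px shift -0.02433664526671464 -0.09445822670016923 0.9959597587585449
horn px shift 0.9974890553331761 0.008966315749290743 0.9876263737678528
blackwg px shift 0.04001807757589404 0.14321599194636292 0.996399462223053
```

View pics/cmp.png

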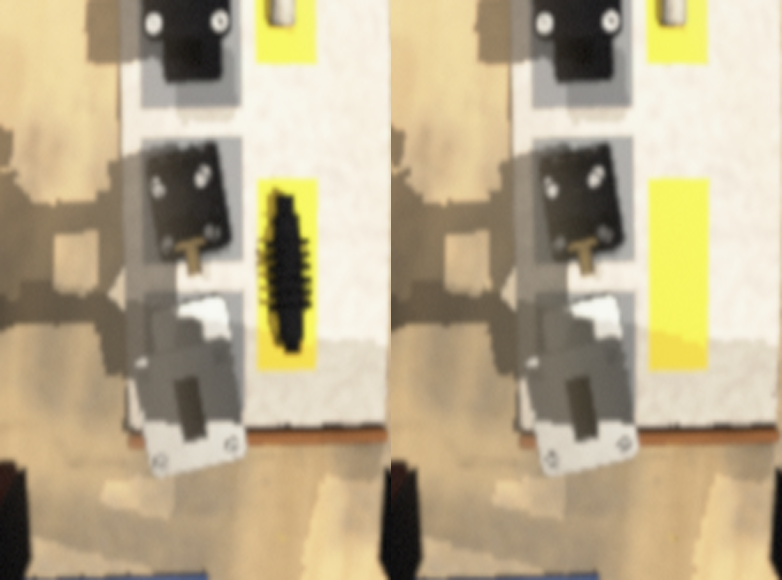

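```bash
python3 -c "
from workcell import *
print(close_job())"
```

```text
the job is handed in; nothing more can be done
None
```

The attenuator lies on the middle of the orange rectangle, along its length and within about 1 mm of centre. The silver waveguide and short horn stand upright again where they were (silver exact, horn about 1 mm off), no other part was moved, and the job was handed in at about 42 s.

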